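# Empty the fruit insert into the catering pan

## Task

Lift the metal insert bin that holds the three mandarins straight up out of the black organiser frame, then tip it low over the empty steel pan so that all three mandarins roll gently into the pan. Finally stand the empty bin upright on the black rubber drip mat and let go. Leave the other bin where it is, and do not disturb the drink carton standing behind the pan.

Things in the scene. Friction and masses are not known exactly. Their poses are not given: they have to be found in the camera images.
- frame: Black plastic organiser frame, fixed, 216 (x) x 218 (y) x 50 high, walls 6, floor 4 thick. Two bays side by side, each 204 x 100, centred at y = +53 and -53 mm, each holding one metal bin with 2 mm play all round. Origin: centre of the underside; z up. It stands left or right of the pan, turned by up to 0.35 rad.
- fruit_bin: Loose bare-metal bin with the mandarins, in either bay, axes parallel to the frame's. 200 (x) x 96 (y), walls 60 high, 4 thick, 0.2 to 0.4 kg. Origin: centre of the underside; z up. The +x end has a wall. The -x end has none: its floor ramps up over the last 50 mm (18 degrees) to a lip 20 mm high. Tipped -x end down beyond 20 degrees the fruit rolls out over the lip; 40 to 45 empties it.
- fruit_bin_bar (a point): Centre of the fruit bin's handle bar, 95 mm above the bin's underside: a flat metal bar along the bin's y, 14 thick (x) x 22 high (z, from 84 to 106 mm above the underside), 96 long, carried by legs on the side walls. Its axes are the bin's. Free space 24 mm between the tops of the fruit and the bar; open on both x sides.
- fruit0_center (a point): Centre of a mandarin, a 56 mm ball of about 0.08 kg, at first in the fruit bin.
- fruit1_center (a point): Centre of a mandarin, a 56 mm ball of about 0.08 kg, at first in the fruit bin.
- fruit2_center (a point): Centre of a mandarin, a 56 mm ball of about 0.08 kg, at first in the fruit bin.
- carton_bin: The second, identical metal bin, in the other bay, holding two drink cartons stacked flat. Leave it. Origin: centre of the underside.
- pan: Empty open steel pan, fixed in the middle of the table, 240 long (x) x 200 wide (y) x 70 high, walls 4 thick with a rolled rim about 10 wide. Origin: centre of the underside; z up.
- mat: Black ribbed rubber drip mat, fixed, 240 (x) x 180 (y) x 6 thick, on the side of the pan away from the frame. Origin: centre of the underside; z up.
- carton_by_pan: Bystander: drink carton, 40 x 62 x 103 high, standing about 50 mm behind the pan's far edge. Origin: centre of the underside.
- fruit0: The same mandarin as fruit0_center (its body; origin at the lowest point at the start, turns as it rolls: use the point).
- fruit1: The same mandarin as fruit1_center (its body; origin at the lowest point at the start, turns as it rolls: use the point).
- fruit2: The same mandarin as fruit2_center (its body; origin at the lowest point at the start, turns as it rolls: use the point).
Not all that is in view belongs to the job. Leave any blue or yellow look-alike of the fruit0 alone. Leave any purple look-alike of the fruit_bin alone.

How it is judged:
On the way, in this order (a step that is already met when the one before it is completed fails the run):
1. the fruit bin is lifted clear above the frame, level (within 0.2 rad), with all three mandarins in it (height (world z) of fruit_bin above 0.055 m and angle between fruit_bin's own z axis and vertical below 0.2 rad and distance between each of fruit0_center, fruit1_center, fruit2_center and fruit_bin below 0.12 m), for 0.1 s.
2. the lifted bin is tipped by more than 0.25 rad over the pan (its centre within 0.25 m of the pan's centre, seen from above) (angle between fruit_bin's own z axis and vertical above 0.25 rad and horizontal distance between fruit_bin and pan below 0.25 m and height (world z) of fruit_bin above 0.04 m), for 0.1 s.
3. all three mandarins lie in the pan (x of fruit0_center in the frame of pan between -0.118 and 0.118 m and y of fruit0_center in the frame of pan between -0.098 and 0.098 m and z of each of fruit0_center, fruit1_center, fruit2_center in the frame of pan below 0.065 m and x of fruit1_center in the frame of pan between -0.118 and 0.118 m and y of fruit1_center in the frame of pan between -0.098 and 0.098 m and x of fruit2_center in the frame of pan between -0.118 and 0.118 m and y of fruit2_center in the frame of pan between -0.098 and 0.098 m), for 0.2 s.
At the end, for the whole second after the job is handed in: All three mandarins lie inside the pan (centres within its walls and below its rim), nearly at rest (under 0.1 m/s); the fruit bin stands upright (within 0.1 rad) on the mat, its centre over the mat and its underside within 6 mm of the mat's top, released and at rest (all of step 3 and linear speed of each of fruit0, fruit1, fruit2 below 0.1 m/s and x of fruit_bin in the frame of mat between -0.12 and 0.12 m and y of fruit_bin in the frame of mat between -0.09 and 0.09 m and z of fruit_bin in the frame of mat between 0 and 0.012 m and angle between fruit_bin's own z axis and vertical below 0.1 rad and linear speed of fruit_bin below 0.03 m/s); the robot touches nothing.
It fails at once if the fruit bin is tilted by more than 0.35 rad while still down in the frame (angle between fruit_bin's own z axis and vertical above 0.35 rad and height (world z) of fruit_bin below 0.05 m and horizontal distance between fruit_bin and frame below 0.12 m).
It fails at once if a mandarin is dropped from a height or thrown (faster than 2.2 m/s) (linear speed of any of fruit0, fruit1, fruit2 above 2.2 m/s).
It fails at once if the other bin is moved by more than 20 mm (distance of carton_bin from where it was at the start of the episode above 0.02 m).
It fails at once if the carton behind the pan is moved by more than 40 mm (distance of carton_by_pan from where it was at the start of the episode above 0.04 m).
It also fails if it takes over 64 s, if anything falls off the work surface, if the arm or the gripper's body presses on something with over 40 N, if the wrist force passes 120 N, or if a joint passes its speed limit or range.

## Robot

A 6-joint arm with a two-finger parallel gripper is mounted at the origin on the work surface. World frame = base frame: x ahead of the robot, y to its left, z up, the work surface at z = 0. Lengths are in m, angles in rad, forces in N, time in s.
With the tool pointing down it reaches from about 0.375 to 0.9 m from the base axis. Payload 3.1 kg.
Tool frame: the origin (TCP) lies where the fingers leave the gripper's body, on its centre line; the fingertips stand manip.tip_reach ahead of it and the grasp point (between the pads) lies 54 mm ahead of it (manip.tip_reach is the distance from the TCP to the fingertips, in m); z points along the fingers, y is the direction in which the jaws open and shut (so a half turn about z gives the same grasp; the last joint's range is limited). The gripper opens to 85 mm and grips with 20 to 120 N. Pads are 22 mm wide; open, the fingers measure 114 mm over their backs; the gripper's body (76 mm by 85 mm) begins 54 mm behind the grasp point. The pads swing forward as they close: fully open they stand 13 mm farther back than shut.
Start: joints at [-1.381, 0.527, 1.433, -0, 1.181, -0.178], TCP at [0.225, -0.583, 0.304] pointing down, gripper open.
Joint ranges: [-3.08, 3.08], [-0.75, 2.2], [0.22, 2.44], [-1.43, 4.57], [0, 2.65], [-2.85, 2.85]. Speed limits (rad/s): [2.79, 2.79, 3.14, 3.14, 3.14, 3.14].

## Interface

Orientations are given as a unit quaternion [x, y, z, w].
In Python, from station import manip, cams, order gives the robot as it stands. The module is installed in compiled form; this text tells all that it offers.
- The arm moves only by the tool drive_tool, never from a script. Its arguments are lists of equal length, an entry for each row: "linear": the shift along the tool's x, y, z in mm, a list of three; "rot": the turn, a rotation vector about the tool's x, y, z in degrees, a list of three; "hand": the finger opening in mm, from 0 to 85.4. A call has 1 to 20 rows; each row shifts and turns the pose as measured when the row begins, along the tool's axes as they then stand; what a row does not reach is not made up. A row lasts 1/12 s, in which the tool goes at most 41.7 mm and 7.16 degrees, less where a joint would pass 70% of its speed; a pose out of reach is approached as far as the arm can. A call with a gripper value outside its range is refused whole. The fingers move at their own pace and stop on an object; "force" is the grip in N (left out, the last holds). Time passes only in rows, so rows that do not move let the fingers close. It gives the time, the measured TCP pose, the force and the opening at its end, in the units of the state.
- manip.sense(): the state, without advancing time (a new reading comes with each control period).
- cams.snapshot(name): name is "scene" or "top"; returns the picture (384x512x3 uint8, red, green, blue); there is no depth.
- cams.camera_model(name): a dict with "vfov" (degrees; the focal length in pixels is half the picture's height over the tangent of half this angle, whatever the lens; pixels are square), "cx", "cy" (the principal point, pixels), "rvec" (rotation vector, rad) and "tvec" (3), from world to camera coordinates, as OpenCV has them. Camera axes: x right, y down, z forward; pixel columns grow to the right and rows downward; lengths in m; the calibration is good to about 2 mm. A picture is of the moment at which its call begins. camera_model takes no time and is no camera call.
- order.sign_off(): hands the job in, once; it reports no verdict.
Trained networks look in the newest picture that a camera, given by its name, has taken for a name from the list of things; names that differ only in an ending like _2 or _b are one class to them, and where a whole thing is asked for, a point or a joint stands for the part that bears it (a point fixed in the world has none). Each returns a list of dicts, best first, with "score" (0 to 1); they miss things now and then, are a little off and sometimes report something else, mostly with a low value. They report only what shows in the picture. A call takes as long as a camera call. They do not tell look-alikes from the thing itself.
- cams.regions_of(label, camera): "pixels" (384x512 bool, what is visible of it) and "rect" ([left, top, right, bottom] in pixels, round what is visible of it).
- cams.spot_point(label, camera): "at" ([column, row] in pixels: a listed point, or the origin of a listed thing).
The state is a dict: "t": time; "q": joint angles; "qd": joint speeds; "tau": joint torques, N m; "tcp_pos": TCP position; "tool_rot": TCP orientation; "force": force on the tool from outside, world axes, zero at the start; "ft_torque": the same for the moment, N m; "finger_gap": opening from 0.0 (shut) to 1.0 (fully open).
Only numpy, scipy, OpenCV 4.12 (cv2) and the standard library are available. Lean on these libraries where they do the work, as an engineer would, in place of code of your own. Each camera call takes 0.05 s, during which the arm holds its last target. There are 200 camera calls.

## Working session

There is one attempt and no reset: what is moved stays moved. The work goes in short steps, Python scripts to look and compute and a tool call to move; the robot and the scene stay as the last step left them, time stands still between calls to the robot, and variables do not carry over. Pictures are saved under pics/ and viewed, about 8 in all and at most 12, crops included, and the job is handed in when it is done.

Besides the shell and the picture viewer there is one more tool, called in YAML: its name, and indented under it one key for each argument. drive_tool: Moves the arm, as the interface text tells. Its arguments: {"type":"object","properties":{"linear":{"type":"array","items":{"type":"array","items":{"type":"number"}}},"rot":{"type":"array","items":{"type":"array","items":{"type":"number"}}},"hand":{"type":"array","items":{"type":"number"}},"force":{"type":"number"}},"required":["linear","rot","hand"]}

```bash
mkdir -p pics; cat > h.py <<'E'
import numpy as np, cv2
from station import manip, cams, order
from scipy.spatial.transform import Rotation as R
def cam(n):
    m=cams.camera_model(n); f=192/np.tan(np.radians(m["vfov"])/2)
    return np.array([[f,0,m["cx"]],[0,f,m["cy"]],[0,0,1]]),np.array(m["rvec"],float),np.array(m["tvec"],float),m
def onz(n,uv,z):
    K,r,t,_=cam(n); M=R.from_rotvec(r).as_matrix(); c=-M.T@t
    d=M.T@np.linalg.inv(K)@np.array([uv[0],uv[1],1.]); return c+d*(z-c[2])/d[2]
def proj(n,P):
    K,r,t,_=cam(n); return cv2.projectPoints(np.array(P,float).reshape(-1,3),r,t,K,None)[0].reshape(-1,2)
def tri(a,b):
    # rays from scene,top
    A=[];B=[]
    for n,uv in(("scene",a),("top",b)):
        K,r,t,_=cam(n);M=R.from_rotvec(r).as_matrix();c=-M.T@t;d=M.T@np.linalg.inv(K)@np.array([*uv,1.]);d/=np.linalg.norm(d)
        Q=np.eye(3)-np.outer(d,d);A.append(Q);B.append(Q@c)
    return np.linalg.solve(sum(A),sum(B))
def save(n,im): cv2.imwrite("pics/"+n,im[:,:,::-1])
E
python3 - <<'E'
from h import *
print(manip.sense(),manip.tip_reach)
for n in("scene","top"):
    save(n+"0.png",cams.snapshot(n)); print(n,cam(n)[3])
    for l,z in(("frame",0),("fruit_bin",.004),("fruit_bin_bar",.099),("carton_bin",.004),("pan",0),("mat",0),("carton_by_pan",0),("fruit0_center",.035)):
        for d in cams.spot_point(l,n)[:4]: print(l,round(d["score"],2),np.round(d["at"],1),np.round(onz(n,d["at"],z),3))
E
```

```text
{'t': 0.0, 'q': array([-1.38049411e+00,  5.28455036e-01,  1.43393090e+00,  1.85508273e-05,
        1.18141295e+00, -1.78521550e-01]), 'qd': array([ 5.64648687e-04,  8.26148179e-04,  6.54466474e-05,  5.33606492e-04,
       -2.49527092e-03,  4.20699542e-04]), 'tau': array([ 1.26522700e-04, -4.42346013e+01, -1.78023058e+01, -1.05995666e-04,
        8.34646431e-03,  8.56398003e-06]), 'tcp_pos': array([ 0.22523181, -0.58238742,  0.3029312 ]), 'tool_rot': array([ 9.83044312e-01,  1.83364838e-01,  2.07934631e-06, -1.10315055e-03]), 'force': array([-0.32136367, -0.44040795,  0.20395416]), 'ft_torque': array([-0.01652069,  0.01468095,  0.0540012 ]), 'finger_gap': 1.0002773139276182} 0.0726
scene {'vfov': 51.199064618915465, 'cx': 256.3413603246626, 'cy': 180.18497876228415, 'rvec': array([ 1.66240065,  2.20904973, -0.62234627]), 'tvec': array([ 0.1389957 , -0.33192082,  1.41129054])}
frame 0.35 [175.3 170.2] [ 0.442 -0.276  0.   ]
fruit_bin 0.92 [172.6 104.5] [ 0.2   -0.385  0.004]
fruit_bin 0.85 [168.4 180.3] [ 0.484 -0.281  0.004]
fruit_bin_bar 0.61 [163.1 162.9] [ 0.482 -0.277  0.099]
frui
[... 689 characters left out ...]
  -0.278  0.   ]
fruit_bin 0.87 [380.7 272.9] [ 0.2   -0.386  0.004]
fruit_bin 0.74 [338.3 185.7] [ 0.483 -0.29   0.004]
fruit_bin_bar 0.88 [391.7 272.8] [ 0.199 -0.389  0.099]
fruit_bin_bar 0.75 [336.1 186.4] [ 0.462 -0.262  0.099]
fruit_bin_bar 0.69 [340.5 178.5] [ 0.485 -0.278  0.099]
carton_bin 0.84 [365.7 179.6] [ 0.495 -0.38   0.004]
pan 0.88 [251.8 192.6] [ 0.484 -0.012  0.   ]
pan 0.49 [343.6 179.4] [ 0.503 -0.31   0.   ]
mat 0.69 [151.9 176.1] [0.564 0.303 0.   ]
carton_by_pan 0.61 [260.4 137.4] [ 0.665 -0.056  0.   ]
fruit0_center 0.81 [313.6 127.4] [ 0.673 -0.227  0.035]
fruit0_center 0.77 [343.7 128. ] [ 0.663 -0.323  0.035]
fruit0_center 0.55 [328.3 165.7] [ 0.543 -0.259  0.035]
```

```bash
python3 - <<'E'
import cv2,numpy as np
a=cv2.imread("pics/scene0.png");b=cv2.imread("pics/top0.png")
cv2.imwrite("pics/s0.png",cv2.resize(a[60:330,80:440],None,fx=2.2,fy=2.2))
cv2.imwrite("pics/t0.png",cv2.resize(b[80:310,90:440],None,fx=2.2,fy=2.2))
E
```

```text
(no output)
```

View pics/s0.png

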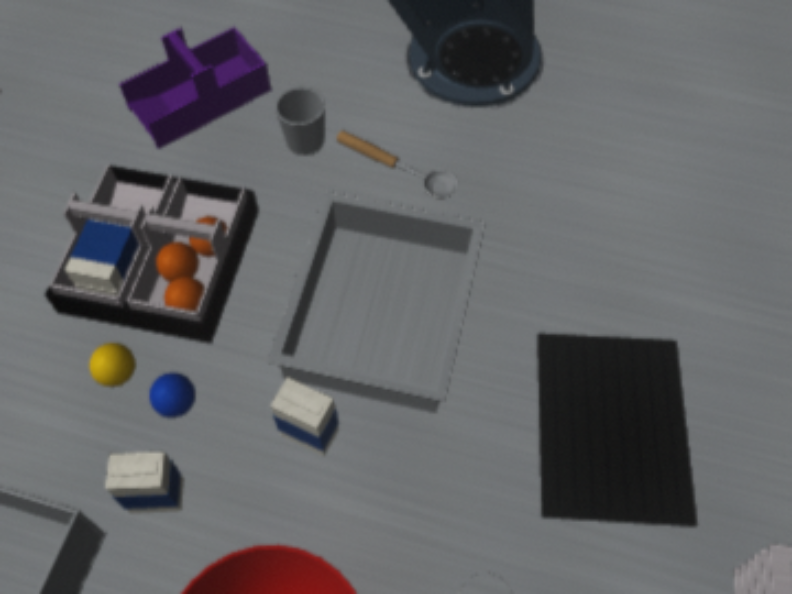

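View pics/t0.png

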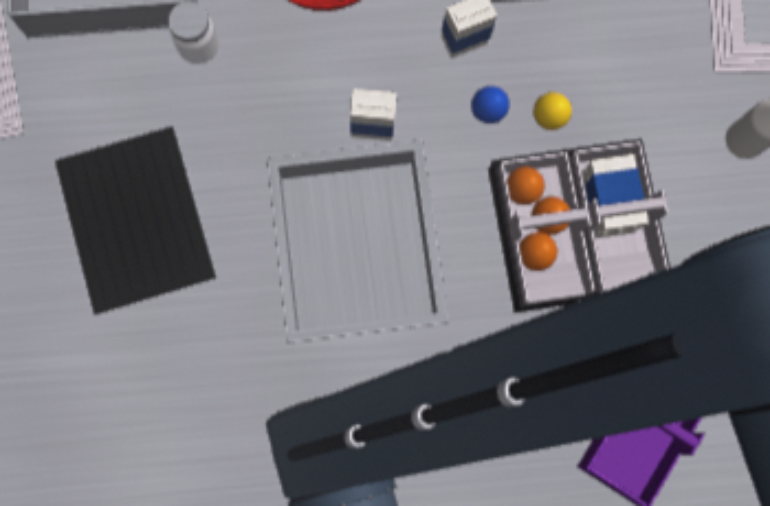

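The scene shows the frame right of the pan. The fruit bin is in its left (+y) bay with the ramp end toward the robot, and the mat is on the left. I'll estimate poses from corners I picked by eye.

```bash
python3 - <<'E'
from h import *
T=lambda u,v:(u/2.2+90,v/2.2+80)
S=lambda u,v:(u/2.2+80,v/2.2+60)
def p(n,c,f,z): print(n,np.round(onz("top" if f is T else "scene",f(*c),z),3))
p("frame FR",(641,140),T,.05);p("frame FL",(491,163),T,.05);p("frame NL",(515,310),T,.05)
p("s frame FR",(48,292),S,.05);p("s FL",(212,332),S,.05);p("s NL",(257,192),S,.05);p("s NR",(112,167),S,.05)
p("bar L",(515,222),T,.106);p("bar R",(587,213),T,.106)
p("s bar R",(148,213),S,.106);p("s bar L",(222,227),S,.106)
for c in((268,158),(424,141),(446,322),(290,341)):p("pan",c,T,.07)
for c in((335,192),(485,218),(440,405),(277,360)):p("s pan",c,S,.07)
for c in((57,160),(172,127),(215,277),(95,313)):p("mat",c,T,.006)
for c in((538,334),(676,341),(695,524),(543,517)):p("s mat",c,S,.006)
# bin region fits
for n in("top","scene"):
    for l in("fruit_bin","fruit_bin_bar","frame"):
        for d in cams.regions_of(l,n)[:3]:
            print(n,l,round(d["score"],2),d["rect"])
print("bar tri",tri((163.1,162.9),(340.5,178.5)))
z=R.from_quat(manip.sense()["tool_rot"]).as_matrix();print(z.round(3))
E
```

```text
frame FR [ 0.597 -0.431  0.05 ]
frame FL [ 0.581 -0.213  0.05 ]
frame NL [ 0.369 -0.223  0.05 ]
s frame FR [ 0.597 -0.429  0.05 ]
s FL [ 0.593 -0.202  0.05 ]
s NL [ 0.374 -0.223  0.05 ]
s NR [ 0.389 -0.437  0.05 ]
bar L [ 0.48  -0.227  0.106]
bar R [ 0.485 -0.325  0.106]
s bar R [ 0.479 -0.326  0.106]
s bar L [ 0.473 -0.225  0.106]
pan [0.608 0.101 0.07 ]
pan [ 0.615 -0.119  0.07 ]
pan [ 0.358 -0.125  0.07 ]
pan [0.35  0.087 0.07 ]
s pan [ 0.358 -0.114  0.07 ]
s pan [0.345 0.091 0.07 ]
s pan [0.616 0.1   0.07 ]
s pan [ 0.614 -0.104  0.07 ]
mat [0.65  0.415 0.006]
mat [0.687 0.244 0.006]
mat [0.457 0.192 0.006]
mat [0.419 0.365 0.006]
s mat [0.46  0.194 0.006]
s mat [0.421 0.368 0.006]
s mat [0.652 0.417 0.006]
s mat [0.692 0.247 0.006]
top fruit_bin 0.67 [320.0, 147.5, 359.9, 216.5]
top fruit_bin 0.56 [354.9, 269.9, 410.2, 312.8]
top fruit_bin_bar 0.92 [318.1, 152.9, 361.1, 215.4]
top fruit_bin_bar 0.82 [352.6, 270.8, 411.9, 307.3]
scene fruit_bin 0.9 [132.1, 70.0, 204.4, 127.5]
scene fruit_bin 0.65 [135.8, 144.4, 193.0, 205.6]
scene fruit_bin_bar 0.77 [132.6, 76.5, 202.2, 127.4]
scene fruit_bin_bar 0.63 [140.4, 141.8, 188.4, 207.8]
scene frame 0.58 [100.8, 137.4, 195.7, 215.6]
bar tri [ 0.48411298 -0.27625015  0.10253838]
[[ 0.933  0.36   0.   ]
 [ 0.36  -0.933 -0.   ]
 [ 0.     0.    -1.   ]]
```

```bash
cat >> h.py <<'E'
def plan(pos,yaw,tilt,n,a0=0,lead=0):
    """tool y -> bin x at yaw, tilted (rad, -x end down); prints rows"""
    s=manip.sense(); p=s["tcp_pos"];A=R.from_quat(s["tool_rot"])
    x=np.array([np.cos(yaw),np.sin(yaw),0]);y=np.array([-np.sin(yaw),np.cos(yaw),0])
    B=R.from_matrix(np.c_[y,x,[0,0,-1]])*R.from_rotvec([-tilt,0,0])
    rv=(A.inv()*B).as_rotvec(); d=(np.array(pos)-p)/n*1e3
    L=[np.round((A*R.from_rotvec(rv*k/n)).inv().apply(d),1).tolist() for k in range(n)]
    print("err mm",np.round(d*n,1),"rotdeg",np.round(np.degrees(rv),2),"t",s["t"],"F",s["force"].round(1),"gap",round(s["finger_gap"],3))
    print(L); print([np.round(np.degrees(rv/n),2).tolist()]*n)
E
python3 -c "
from h import *
plan((.481,-.276,.25),.065,0,11)"
```

```text
err mm [255.7 307.  -53.9] rotdeg [  0.    -0.   -72.59] t 1.2 F [ 0.2 -0.5 -0.2] gap 1.001
[[31.7, -17.7, 4.9], [33.6, -13.9, 4.9], [34.9, -9.9, 4.9], [35.8, -5.9, 4.9], [36.3, -1.7, 4.9], [36.2, 2.5, 4.9], [35.7, 6.6, 4.9], [34.7, 10.7, 4.9], [33.2, 14.6, 4.9], [31.4, 18.3, 4.9], [29.0, 21.8, 4.9]]
[[0.0, -0.0, -6.6], [0.0, -0.0, -6.6], [0.0, -0.0, -6.6], [0.0, -0.0, -6.6], [0.0, -0.0, -6.6], [0.0, -0.0, -6.6], [0.0, -0.0, -6.6], [0.0, -0.0, -6.6], [0.0, -0.0, -6.6], [0.0, -0.0, -6.6], [0.0, -0.0, -6.6]]
```

drive_tool:
  linear:
    - [32, -18, 5]
    - [34, -14, 5]
    - [35, -10, 5]
    - [36, -6, 5]
    - [36, -2, 5]
    - [36, 2, 5]
    - [36, 7, 5]
    - [35, 11, 5]
    - [33, 15, 5]
    - [31, 18, 5]
    - [29, 22, 5]
  rot:
    - [0, 0, -6.6]
    - [0, 0, -6.6]
    - [0, 0, -6.6]
    - [0, 0, -6.6]
    - [0, 0, -6.6]
    - [0, 0, -6.6]
    - [0, 0, -6.6]
    - [0, 0, -6.6]
    - [0, 0, -6.6]
    - [0, 0, -6.6]
    - [0, 0, -6.6]
  hand: [85, 85, 85, 85, 85, 85, 85, 85, 85, 85, 85]

```text
t: 2.12
tcp_pos: [0.4811, -0.2687, 0.2465]
tool_rot: [0.667, 0.745, -0.005, 0.007]
force: [-0.2, 0.5, -0.1]
finger_gap: 0.992
```

```bash
python3 -c "
from h import *
plan((.481,-.276,.25),.065,0,4)
im=cams.snapshot('scene');save('s1.png',cv2.resize(im[100:260,60:300],None,fx=3.3,fy=3.3))"
```

```text
err mm [-0.1 -7.3  3.5] rotdeg [0.15 0.93 2.57] t 2.1167 F [-0.2  0.5 -0.1] gap 0.992
[[-1.8, -0.2, -0.9], [-1.8, -0.2, -0.9], [-1.8, -0.2, -0.9], [-1.8, -0.2, -0.9]]
[[0.04, 0.23, 0.64], [0.04, 0.23, 0.64], [0.04, 0.23, 0.64], [0.04, 0.23, 0.64]]
```

View pics/s1.png

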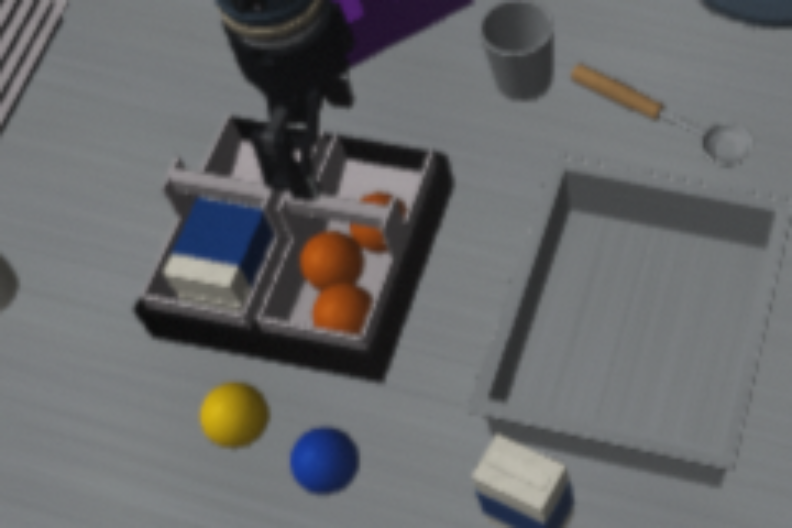

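The gripper hangs above the bar and the fruit is undisturbed. I'll overlay the model before descending.

```bash
python3 - <<'E'
from h import *
bx,by,yaw=.481,-.276,.065
c,s=np.cos(yaw),np.sin(yaw)
W=lambda p:[bx+c*p[0]-s*p[1],by+s*p[0]+c*p[1],p[2]]
bar=[(7,48),(-7,48),(-7,-48),(7,-48)]; fr=[(108,56),(-108,56),(-108,-162),(108,-162)]
outs=[]
for n,src,(x0,y0,w,h) in(("scene",cams.snapshot("scene"),(95,130,110,90)),("top",cv2.imread("pics/top0.png")[:,:,::-1],(305,135,110,90))):
    k=7 if False else 5
    im=cv2.resize(src[y0:y0+h,x0:x0+w],None,fx=k,fy=k,interpolation=cv2.INTER_CUBIC)
    for pts,z,col in((bar,.110,(0,255,0)),(bar,.088,(255,255,0)),(fr,.05,(255,0,255))):
        q=proj(n,[W((a/1e3,b/1e3,z)) for a,b in pts]); q=((q+.5-[x0,y0])*k).astype(np.int32)
        cv2.polylines(im,[q],True,col,1)
    outs.append(im)
o=np.hstack(outs);save("ov.png",cv2.resize(o,(800,int(o.shape[0]*800/o.shape[1])),interpolation=cv2.INTER_AREA))
E
```

```text
(no output)
```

View pics/ov.png

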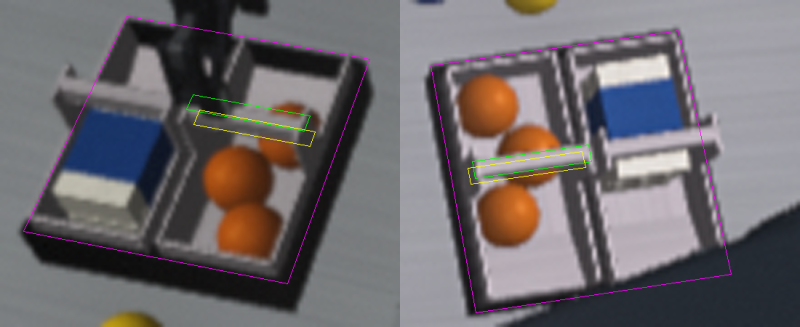

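The overlay agrees within about 3 mm. Descending.

drive_tool:
  linear:
    - [-4, 1, 0]
    - [-3, 1, 15]
    - [0, 0, 25]
    - [0, 0, 25]
  rot:
    - [0, 0.5, 1.3]
    - [0, 0.4, 1.2]
    - [0, 0, 0]
    - [0, 0, 0]
  hand: [85, 85, 85, 85]

```text
t: 2.55
tcp_pos: [0.4894, -0.2762, 0.1854]
tool_rot: [0.684, 0.729, 0.002, 0.008]
force: [-1.1, -0.2, -0.7]
finger_gap: 0.995
```

```bash
python3 -c "
from h import *
plan((.483,-.275,.153),.065,0,2)"
```

```text
err mm [ -6.4   1.2 -32.4] rotdeg [ 0.77  0.47 -0.11] t 2.55 F [-1.1 -0.2 -0.7] gap 0.995
[[0.9, -3.4, 16.2], [0.9, -3.3, 16.2]]
[[0.39, 0.24, -0.06], [0.39, 0.24, -0.06]]
```

drive_tool:
  linear:
    - [1, -5, 12]
    - [0, -2, 12]
    - [0, 0, 4]
    - [0, 0, 0]
  rot:
    - [0.5, 0.3, 0]
    - [0.3, 0.2, 0]
    - [0, 0, 0]
    - [0, 0, 0]
  hand: [85, 85, 85, 85]

```text
t: 2.88
tcp_pos: [0.4791, -0.2797, 0.1525]
tool_rot: [0.688, 0.725, -0.0, -0.004]
force: [-0.4, 0.3, 0.1]
finger_gap: 0.994
```

```bash
python3 -c "
from h import *
plan((.483,-.275,.153),.065,0,1)"
```

```text
err mm [3.9 4.7 0.5] rotdeg [-0.36 -0.31 -0.72] t 2.8833 F [-0.4  0.3  0.1] gap 0.994
[[4.5, 4.2, -0.5]]
[[-0.36, -0.31, -0.72]]
```

drive_tool:
  linear:
    - [4, 3, 0]
    - [0, 0, 0]
    - [0, 0, 0]
    - [0, 0, 0]
    - [0, 0, 0]
    - [0, 0, 0]
    - [0, 0, 0]
    - [0, 0, 0]
    - [0, 0, 0]
  rot:
    - [-0.3, -0.3, -0.5]
    - [0, 0, 0]
    - [0, 0, 0]
    - [0, 0, 0]
    - [0, 0, 0]
    - [0, 0, 0]
    - [0, 0, 0]
    - [0, 0, 0]
    - [0, 0, 0]
  hand: [85, 60, 35, 20, 5, 5, 5, 5, 5]
  force: 70

```text
t: 3.63
tcp_pos: [0.4838, -0.277, 0.1569]
tool_rot: [0.685, 0.728, -0.0, 0.004]
force: [1.2, -0.7, -1.2]
finger_gap: 0.151
```

```bash
python3 -c "
from h import *
plan((.483,-.275,.153),.065,0,1);print(manip.sense()['ft_torque'])"
```

```text
err mm [-0.8  2.  -3.9] rotdeg [ 0.3   0.37 -0.2 ] t 3.6333 F [ 1.2 -0.7 -1.2] gap 0.151
[[2.1, -0.7, 3.9]]
[[0.3, 0.37, -0.2]]
[-0.0601027   0.15208079 -0.08608665]
```

drive_tool:
  linear:
    - [0, 0, -8]
    - [0, 0, -12]
    - [0, 0, -15]
    - [0, 0, -15]
    - [0, 0, -15]
    - [0, 0, -15]
  rot:
    - [0, 0, 0]
    - [0, 0, 0]
    - [0, 0, 0]
    - [0, 0, 0]
    - [0, 0, 0]
    - [0, 0, 0]
  hand: [5, 5, 5, 5, 5, 5]

```text
t: 4.13
tcp_pos: [0.4805, -0.2748, 0.2339]
tool_rot: [0.685, 0.729, -0.001, -0.003]
force: [0.2, 0.2, -4.6]
finger_gap: 0.148
```

```bash
python3 -c "
from h import *
plan((.483,-.275,.27),.065,0,4)
save('s2.png',cv2.resize(cams.snapshot('scene')[100:260,60:300],None,fx=3.3,fy=3.3))"
```

```text
err mm [ 2.5 -0.2 36.1] rotdeg [-0.33 -0.15 -0.13] t 4.1333 F [ 0.2  0.2 -4.6] gap 0.148
[[-0.1, 0.6, -9.0], [-0.1, 0.6, -9.0], [-0.1, 0.6, -9.0], [-0.1, 0.6, -9.0]]
[[-0.08, -0.04, -0.03], [-0.08, -0.04, -0.03], [-0.08, -0.04, -0.03], [-0.08, -0.04, -0.03]]
```

View pics/s2.png

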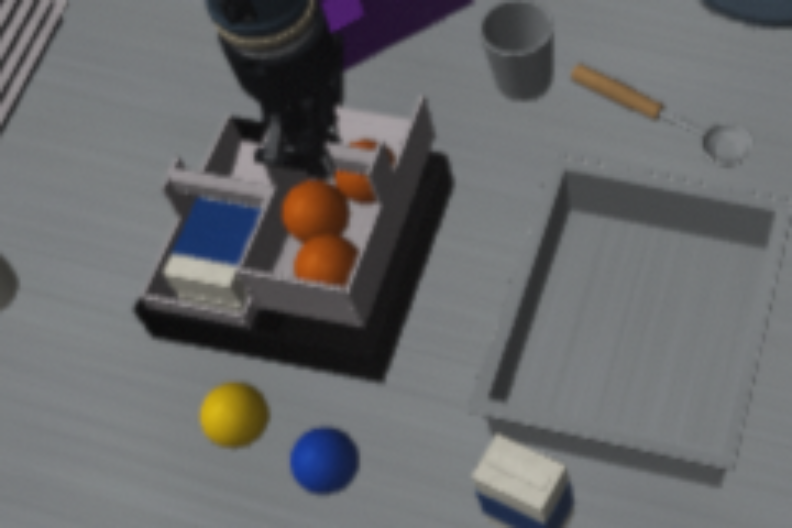

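Level lift, with all three mandarins in the bin. Raising, then moving over the pan.

drive_tool:
  linear:
    - [0, 0, -15]
    - [0, 0, -18]
    - [5, 2, -18]
    - [12, 4, -12]
    - [20, 6, 0]
    - [28, 8, 0]
    - [30, 8, 0]
    - [30, 8, 0]
    - [30, 8, 0]
    - [30, 8, 0]
    - [28, 6, 0]
    - [20, 6, 0]
    - [12, 4, 0]
    - [6, 0, 0]
  rot:
    - [-0.3, -0.1, 0]
    - [0, 0, 0]
    - [0, 0, 0]
    - [0, 0, 0]
    - [0, 0, 0.2]
    - [0, 0, 0.3]
    - [0, 0, 0.3]
    - [0, 0, 0.3]
    - [0, 0, 0.3]
    - [0, 0, 0.3]
    - [0, 0, 0]
    - [0, 0, 0]
    - [0, 0, 0]
    - [0, 0, 0]
  hand: [5, 5, 5, 5, 5, 5, 5, 5, 5, 5, 5, 5, 5, 5]

```text
t: 5.35
tcp_pos: [0.5319, -0.0092, 0.294]
tool_rot: [0.699, 0.715, -0.003, -0.008]
force: [0.8, -0.0, -4.6]
finger_gap: 0.147
```

```bash
python3 -c "
from h import *
plan((.537,-.012,.241),.035,np.radians(14),6)"
```

```text
err mm [  5.1  -2.8 -53. ] rotdeg [-14.92  -0.35  -0.7 ] t 5.35 F [ 0.8 -0.  -4.6] gap 0.147
[[-0.5, 1.0, 8.8], [-0.5, 0.6, 8.9], [-0.5, 0.2, 8.9], [-0.5, -0.2, 8.9], [-0.5, -0.6, 8.9], [-0.5, -0.9, 8.8]]
[[-2.49, -0.06, -0.12], [-2.49, -0.06, -0.12], [-2.49, -0.06, -0.12], [-2.49, -0.06, -0.12], [-2.49, -0.06, -0.12], [-2.49, -0.06, -0.12]]
```

drive_tool:
  linear:
    - [-0.5, 1, 9]
    - [-0.5, 1, 9]
    - [-0.5, 0, 9]
    - [-0.5, 0, 9]
    - [-0.5, -1, 9]
    - [-0.5, -1, 9]
    - [0, 0, 0]
  rot:
    - [-2.5, 0, -0.1]
    - [-2.5, 0, -0.1]
    - [-2.5, 0, -0.1]
    - [-2.5, 0, -0.1]
    - [-2.5, 0, -0.1]
    - [-2.5, 0, -0.1]
    - [0, 0, 0]
  hand: [5, 5, 5, 5, 5, 5, 5]

```text
t: 5.93
tcp_pos: [0.5308, -0.0098, 0.2341]
tool_rot: [0.688, 0.715, 0.089, 0.081]
force: [-1.1, 0.1, -4.8]
finger_gap: 0.149
```

```bash
python3 -c "
from h import *
plan((.509,-.012,.233),.035,np.radians(25),12)
a=cams.snapshot('scene')[100:290,170:340]
save('s3.png',cv2.resize(a,None,fx=3,fy=3))"
```

```text
err mm [-21.8  -2.2  -1.1] rotdeg [-11.18  -0.5    0.07] t 5.9333 F [-1.1  0.1 -4.8] gap 0.149
[[-0.1, -1.8, -0.4], [-0.1, -1.8, -0.4], [-0.1, -1.8, -0.4], [-0.1, -1.8, -0.4], [-0.1, -1.8, -0.5], [-0.1, -1.8, -0.5], [-0.1, -1.7, -0.5], [-0.1, -1.7, -0.6], [-0.1, -1.7, -0.6], [-0.1, -1.7, -0.6], [-0.1, -1.7, -0.6], [-0.1, -1.7, -0.7]]
[[-0.93, -0.04, 0.01], [-0.93, -0.04, 0.01], [-0.93, -0.04, 0.01], [-0.93, -0.04, 0.01], [-0.93, -0.04, 0.01], [-0.93, -0.04, 0.01], [-0.93, -0.04, 0.01], [-0.93, -0.04, 0.01], [-0.93, -0.04, 0.01], [-0.93, -0.04, 0.01], [-0.93, -0.04, 0.01], [-0.93, -0.04, 0.01]]
```

View pics/s3.png

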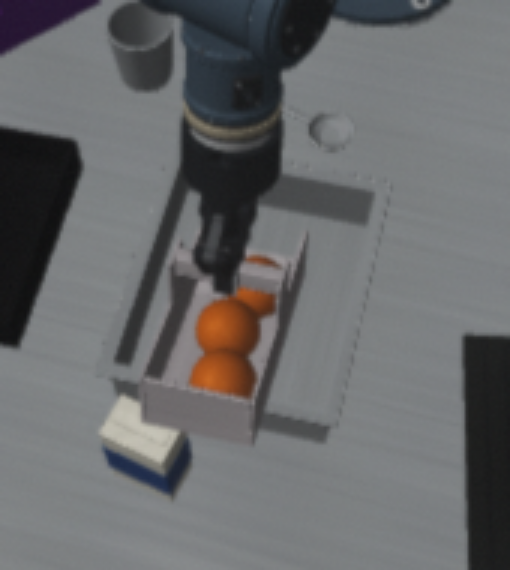

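The bin is over the pan, clear of the carton. Tilting slowly.

drive_tool:
  linear:
    - [0, -2, 0]
    - [0, -2, 0]
    - [0, -2, -1]
    - [0, -2, 0]
    - [0, -2, -1]
    - [0, -2, 0]
    - [0, -2, -1]
    - [0, -2, -1]
    - [0, -2, -1]
    - [0, -2, -1]
    - [0, -2, -1]
    - [0, 0, 0]
    - [0, 0, 0]
    - [0, 0, 0]
    - [0, 0, 0]
  rot:
    - [-1, 0, 0]
    - [-1, 0, 0]
    - [-1, 0, 0]
    - [-1, 0, 0]
    - [-1, 0, 0]
    - [-1, 0, 0]
    - [-1, 0, 0]
    - [-1, 0, 0]
    - [-1, 0, 0]
    - [-1, 0, 0]
    - [-1, 0, 0]
    - [0, 0, 0]
    - [0, 0, 0]
    - [0, 0, 0]
    - [0, 0, 0]
  hand: [5, 5, 5, 5, 5, 5, 5, 5, 5, 5, 5, 5, 5, 5, 5]

```text
t: 7.23
tcp_pos: [0.5108, -0.0139, 0.2428]
tool_rot: [0.675, 0.702, 0.163, 0.156]
force: [0.0, 1.3, -2.3]
finger_gap: 0.148
```

```bash
python3 -c "
from h import *
plan((.4545,-.012,.235),.035,np.radians(44),16)
cams.snapshot('top')
for d in cams.spot_point('fruit0_center','top'): print(round(d['score'],2),np.round(onz('top',d['at'],.032),3))"
```

```text
err mm [-56.3   1.9  -7.8] rotdeg [-17.9   -0.24   0.19] t 7.2333 F [ 0.   1.3 -2.3] gap 0.148
[[0.3, -3.4, -1.1], [0.3, -3.3, -1.2], [0.3, -3.3, -1.2], [0.3, -3.3, -1.3], [0.3, -3.3, -1.4], [0.3, -3.2, -1.4], [0.3, -3.2, -1.5], [0.3, -3.2, -1.6], [0.3, -3.2, -1.6], [0.2, -3.1, -1.7], [0.2, -3.1, -1.7], [0.2, -3.1, -1.8], [0.2, -3.0, -1.9], [0.2, -3.0, -1.9], [0.2, -2.9, -2.0], [0.2, -2.9, -2.0]]
[[-1.12, -0.02, 0.01], [-1.12, -0.02, 0.01], [-1.12, -0.02, 0.01], [-1.12, -0.02, 0.01], [-1.12, -0.02, 0.01], [-1.12, -0.02, 0.01], [-1.12, -0.02, 0.01], [-1.12, -0.02, 0.01], [-1.12, -0.02, 0.01], [-1.12, -0.02, 0.01], [-1.12, -0.02, 0.01], [-1.12, -0.02, 0.01], [-1.12, -0.02, 0.01], [-1.12, -0.02, 0.01], [-1.12, -0.02, 0.01], [-1.12, -0.02, 0.01]]
0.68 [ 0.659 -0.322  0.032]
0.58 [ 0.671 -0.222  0.032]
```

The wrist load fell by about the weight of the fruit. Completing the tilt to be sure, then looking.

drive_tool:
  linear:
    - [0, -6, -3]
    - [0, -6, -3]
    - [0, -6, -3]
    - [0, -6, -3]
    - [0, -6, -4]
    - [0, -6, -4]
    - [0, -6, -4]
    - [0, 0, 0]
    - [0, 0, 0]
  rot:
    - [-2, 0, 0]
    - [-2, 0, 0]
    - [-2, 0, 0]
    - [-2, 0, 0]
    - [-2, 0, 0]
    - [-2, 0, 0]
    - [-2, 0, 0]
    - [0, 0, 0]
    - [0, 0, 0]
  hand: [5, 5, 5, 5, 5, 5, 5, 5, 5]

```text
t: 8.08
tcp_pos: [0.4794, -0.0149, 0.2429]
tool_rot: [0.657, 0.686, 0.226, 0.214]
force: [-0.0, -0.9, -3.5]
finger_gap: 0.152
```

```bash
python3 -c "
from h import *
plan((.50,-.012,.33),.035,0,12)
a=cams.snapshot('scene')[100:290,170:340];b=cams.snapshot('top')[90:280,170:340]
save('s4.png',cv2.resize(np.hstack([a,b]),None,fx=2.3,fy=2.3))"
```

```text
err mm [20.6  2.9 87.1] rotdeg [36.29 -0.41  0.46] t 8.0833 F [-0.  -0.9 -3.5] gap 0.152
[[0.2, 5.7, -4.8], [0.2, 5.4, -5.1], [0.2, 5.2, -5.4], [0.2, 4.9, -5.7], [0.2, 4.6, -5.9], [0.2, 4.2, -6.1], [0.2, 3.9, -6.4], [0.2, 3.6, -6.6], [0.2, 3.2, -6.7], [0.2, 2.9, -6.9], [0.2, 2.5, -7.0], [0.2, 2.1, -7.2]]
[[3.02, -0.03, 0.04], [3.02, -0.03, 0.04], [3.02, -0.03, 0.04], [3.02, -0.03, 0.04], [3.02, -0.03, 0.04], [3.02, -0.03, 0.04], [3.02, -0.03, 0.04], [3.02, -0.03, 0.04], [3.02, -0.03, 0.04], [3.02, -0.03, 0.04], [3.02, -0.03, 0.04], [3.02, -0.03, 0.04]]
```

View pics/s4.png

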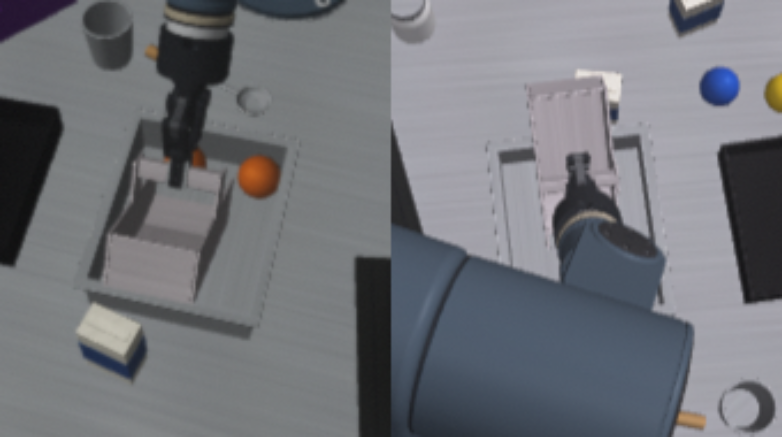

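drive_tool:
  linear:
    - [0, 6, -8]
    - [0, 6, -8]
    - [0, 6, -8]
    - [0, 0, 0]
    - [0, 0, 0]
    - [0, 0, 0]
  rot:
    - [-1.5, 0, 0]
    - [-1.5, 0, 0]
    - [-1.5, 0, 0]
    - [0, 0, 0]
    - [0, 0, 0]
    - [0, 0, 0]
  hand: [5, 5, 5, 5, 5, 5]

```text
t: 8.68
tcp_pos: [0.4807, -0.0152, 0.2779]
tool_rot: [0.645, 0.677, 0.256, 0.244]
force: [-0.0, 0.1, -3.2]
finger_gap: 0.153
```

```bash
python3 -c "
from h import *
plan((.50,-.012,.34),.035,0,12)
a=cams.snapshot('scene')
for d in cams.spot_point('fruit0_center','scene'): print(round(d['score'],2),np.round(d['at']),np.round(onz('scene',d['at'],.032),3))
for d in cams.regions_of('fruit0','scene'): print(round(d['score'],2),d['rect'],d['pixels'].sum())
hsv=cv2.cvtColor(a,cv2.COLOR_RGB2HSV);m=cv2.inRange(hsv,(5,150,60),(18,255,255));n,_,st,c=cv2.connectedComponentsWithStats(m)
print([(s.tolist(),cc.round()) for s,cc in zip(st[1:],c[1:]) if s[4]>15])"
```

```text
err mm [19.3  3.2 62.1] rotdeg [41.48 -0.28  0.68] t 8.6833 F [-0.   0.1 -3.2] gap 0.153
[[0.2, 4.6, -2.8], [0.2, 4.5, -3.1], [0.2, 4.3, -3.3], [0.2, 4.1, -3.6], [0.2, 3.8, -3.8], [0.2, 3.6, -4.1], [0.2, 3.3, -4.3], [0.2, 3.1, -4.5], [0.2, 2.8, -4.6], [0.2, 2.5, -4.8], [0.2, 2.2, -4.9], [0.2, 1.9, -5.1]]
[[3.46, -0.02, 0.06], [3.46, -0.02, 0.06], [3.46, -0.02, 0.06], [3.46, -0.02, 0.06], [3.46, -0.02, 0.06], [3.46, -0.02, 0.06], [3.46, -0.02, 0.06], [3.46, -0.02, 0.06], [3.46, -0.02, 0.06], [3.46, -0.02, 0.06], [3.46, -0.02, 0.06], [3.46, -0.02, 0.06]]
0.85 [283. 174.] [0.384 0.051 0.032]
0.81 [129. 226.] [ 0.663 -0.317  0.032]
0.71 [158. 240.] [ 0.681 -0.224  0.032]
0.69 [276.6, 169.3, 290.3, 190.6] 294
0.58 [123.4, 218.2, 143.7, 234.4] 332
0.57 [142.3, 227.7, 167.0, 253.7] 366
0.37 [245.5, 176.1, 254.0, 179.9] 43
[([274, 168, 17, 17, 237], array([282., 176.])), ([245, 176, 11, 4, 27], array([250., 178.]))]
```

At 41° nothing can stay in the bin. Rising and levelling.

drive_tool:
  linear:
    - [0, 12, -12]
    - [0, 12, -12]
    - [0, 11, -13]
    - [0, 10, -14]
    - [0, 8, -12]
    - [0, 6, -10]
    - [0, 4, -8]
    - [0, 2, -6]
    - [0, 0, 0]
  rot:
    - [4, 0, 0]
    - [5, 0, 0]
    - [5, 0, 0]
    - [5, 0, 0]
    - [5, 0, 0]
    - [5, 0, 0]
    - [5, 0, 0]
    - [5, 0, 0.4]
    - [2, 0, 0]
  hand: [5, 5, 5, 5, 5, 5, 5, 5, 5]

```text
t: 9.58
tcp_pos: [0.4814, 0.0005, 0.3224]
tool_rot: [0.667, 0.724, 0.151, 0.094]
force: [1.5, 0.1, -1.8]
finger_gap: 0.151
```

```bash
python3 -c "
from h import *
plan((.555,.305,.34),.216,0,12)
a=cams.snapshot('scene');b=cams.snapshot('top')
save('s5.png',cv2.resize(np.hstack([a[90:280,170:340],b[90:280,170:340]]),None,fx=2.3,fy=2.3))
for d in cams.spot_point('fruit0_center','scene'): print(round(d['score'],2),np.round(d['at']),np.round(onz('scene',d['at'],.032),3))"
```

```text
err mm [ 73.6 304.5  17.6] rotdeg [20.39 -2.52 -7.6 ] t 9.5833 F [ 1.5  0.1 -1.8] gap 0.151
[[24.7, 7.9, 3.1], [24.7, 8.3, 2.8], [24.6, 8.6, 2.4], [24.5, 8.9, 2.1], [24.4, 9.3, 1.7], [24.3, 9.6, 1.3], [24.2, 9.9, 1.0], [24.1, 10.2, 0.6], [24.0, 10.5, 0.2], [23.9, 10.7, -0.2], [23.7, 11.0, -0.6], [23.6, 11.2, -1.0]]
[[1.7, -0.21, -0.63], [1.7, -0.21, -0.63], [1.7, -0.21, -0.63], [1.7, -0.21, -0.63], [1.7, -0.21, -0.63], [1.7, -0.21, -0.63], [1.7, -0.21, -0.63], [1.7, -0.21, -0.63], [1.7, -0.21, -0.63], [1.7, -0.21, -0.63], [1.7, -0.21, -0.63], [1.7, -0.21, -0.63]]
0.71 [127. 225.] [ 0.664 -0.322  0.032]
0.63 [157. 241.] [ 0.685 -0.225  0.032]
0.5 [284. 173.] [0.38  0.054 0.032]
```

View pics/s5.png

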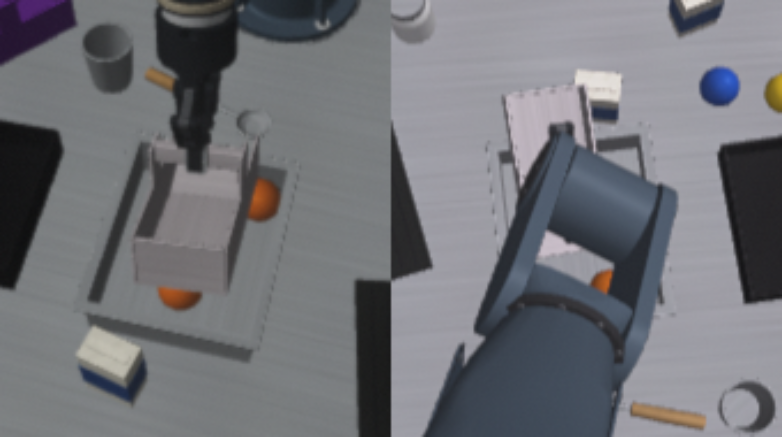

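The bin is empty and fruit shows in the pan. Carrying the bin to the mat.

drive_tool:
  linear:
    - [18, 6, 1]
    - [25, 8, 2]
    - [25, 8, 2]
    - [25, 9, 2]
    - [25, 9, 2]
    - [25, 9, 1]
    - [25, 10, 1]
    - [25, 10, 1]
    - [25, 10, 0]
    - [25, 11, 0]
    - [24, 11, 0]
    - [24, 11, 0]
    - [12, 4, 0]
  rot:
    - [1.8, -0.2, -0.6]
    - [1.8, -0.2, -0.6]
    - [1.8, -0.2, -0.6]
    - [1.8, -0.2, -0.6]
    - [1.8, -0.2, -0.6]
    - [1.8, -0.2, -0.6]
    - [1.8, -0.2, -0.6]
    - [1.8, -0.2, -0.6]
    - [1.8, -0.2, -0.6]
    - [1.8, -0.2, -0.6]
    - [1.8, -0.2, -0.6]
    - [1, -0.2, -0.6]
    - [0, 0, 0]
  hand: [5, 5, 5, 5, 5, 5, 5, 5, 5, 5, 5, 5, 5]

```text
t: 10.82
tcp_pos: [0.5419, 0.3313, 0.3225]
tool_rot: [0.629, 0.777, -0.01, -0.027]
force: [0.4, -0.2, -2.0]
finger_gap: 0.146
```

```bash
python3 -c "
from h import *
plan((.555,.305,.20),.216,0,5)
cams.snapshot('scene');cams.snapshot('top')
for n in('scene','top'):
  for d in cams.spot_point('fruit0_center',n): print(round(d['score'],2),np.round(d['at']),np.round(onz(n,d['at'],.032),3))"
```

```text
err mm [  13.1  -26.3 -122.5] rotdeg [-2.86 -1.69 -0.3 ] t 10.8167 F [ 0.4 -0.2 -2. ] gap 0.146
[[-6.4, 2.7, 24.2], [-6.3, 2.4, 24.3], [-6.1, 2.2, 24.3], [-6.0, 1.9, 24.4], [-5.8, 1.7, 24.4]]
[[-0.57, -0.34, -0.06], [-0.57, -0.34, -0.06], [-0.57, -0.34, -0.06], [-0.57, -0.34, -0.06], [-0.57, -0.34, -0.06]]
0.71 [285. 173.] [0.381 0.055 0.032]
0.71 [159. 238.] [ 0.674 -0.222  0.032]
0.56 [128. 223.] [ 0.658 -0.325  0.032]
0.63 [234. 222.] [0.389 0.051 0.032]
0.57 [341. 128.] [ 0.664 -0.314  0.032]
0.51 [314. 126.] [ 0.677 -0.228  0.032]
```

drive_tool:
  linear:
    - [-7, 3, 24]
    - [-7, 3, 24]
    - [-6, 2, 24]
    - [-5, 2, 24]
    - [-3, 1, 18]
    - [0, 0, 0]
  rot:
    - [-0.7, -0.4, 0]
    - [-0.7, -0.4, 0]
    - [-0.6, -0.4, 0]
    - [-0.6, -0.3, 0]
    - [-0.3, -0.2, 0]
    - [0, 0, 0]
  hand: [5, 5, 5, 5, 5, 5]

```text
t: 11.52
tcp_pos: [0.5526, 0.2934, 0.2074]
tool_rot: [0.632, 0.775, -0.0, 0.003]
force: [-1.2, 0.7, -3.7]
finger_gap: 0.152
```

```bash
python3 -c "
from h import *
plan((.555,.305,.16),.216,0,5)
a=cams.snapshot('scene')
hsv=cv2.cvtColor(a,cv2.COLOR_RGB2HSV);m=cv2.inRange(hsv,(5,150,60),(18,255,255));n,_,st,c=cv2.connectedComponentsWithStats(m)
for s,cc in zip(st[1:],c[1:]):
  if s[4]>15: print(s.tolist(),cc.round(),onz('scene',cc,.032).round(3))
save('s6.png',cv2.resize(a[60:300,160:460],None,fx=2.5,fy=2.5))"
```

```text
err mm [  2.4  11.6 -47.4] rotdeg [ 0.2   0.27 -0.81] t 11.5167 F [-1.2  0.7 -3.7] gap 0.152
[[2.2, 0.9, 9.5], [2.2, 0.9, 9.5], [2.2, 0.9, 9.5], [2.2, 0.9, 9.5], [2.2, 0.9, 9.5]]
[[0.04, 0.05, -0.16], [0.04, 0.05, -0.16], [0.04, 0.05, -0.16], [0.04, 0.05, -0.16], [0.04, 0.05, -0.16]]
[241, 163, 18, 17, 235] [249. 171.] [ 0.401 -0.048  0.032]
[274, 168, 17, 17, 237] [282. 176.] [0.393 0.049 0.032]
[239, 206, 18, 18, 258] [248. 214.] [ 0.541 -0.012  0.032]
```

View pics/s6.png

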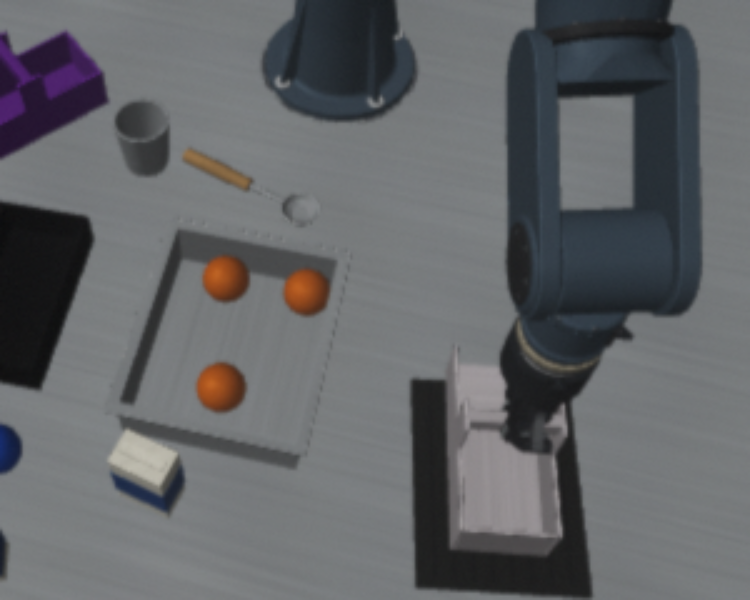

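All three mandarins are in the pan and the bin is over the mat. Lowering.

drive_tool:
  linear:
    - [4, 1, 10]
    - [3, 1, 10]
    - [2, 0, 10]
    - [1, 0, 8]
    - [0, 0, 5]
    - [0, 0, 0]
  rot:
    - [0, 0, -0.3]
    - [0, 0, -0.3]
    - [0, 0, -0.2]
    - [0, 0, 0]
    - [0, 0, 0]
    - [0, 0, 0]
  hand: [5, 5, 5, 5, 5, 5]

```text
t: 12.07
tcp_pos: [0.5559, 0.3046, 0.1676]
tool_rot: [0.627, 0.779, 0.005, 0.005]
force: [-0.5, 1.0, -1.7]
finger_gap: 0.146
```

```bash
python3 -c "
from h import *
plan((.555,.305,.159),.216,0,2)"
```

```text
err mm [-0.9  0.4 -8.6] rotdeg [ 0.83  0.14 -0.05] t 12.0667 F [-0.5  1.  -1.7] gap 0.146
[[0.3, -0.5, 4.3], [0.3, -0.4, 4.3]]
[[0.41, 0.07, -0.03], [0.41, 0.07, -0.03]]
```

drive_tool:
  linear:
    - [0, 0, 3]
    - [0, 0, 3]
    - [0, 0, 2]
  rot:
    - [0.4, 0, 0]
    - [0.3, 0, 0]
    - [0, 0, 0]
  hand: [5, 5, 5]

```text
t: 12.32
tcp_pos: [0.5564, 0.3054, 0.1596]
tool_rot: [0.627, 0.779, 0.0, 0.002]
force: [-0.4, 1.5, -2.9]
finger_gap: 0.149
```

```bash
python3 -c "
from h import *
plan((.555,.305,.159),.216,0,2)"
```

```text
err mm [-1.4 -0.4 -0.6] rotdeg [0.15 0.13 0.01] t 12.3167 F [-0.4  1.5 -2.9] gap 0.149
[[-0.0, -0.7, 0.3], [-0.0, -0.7, 0.3]]
[[0.08, 0.06, 0.0], [0.08, 0.06, 0.0]]
```

drive_tool:
  linear:
    - [0, 0, 1.5]
    - [0, 0, 1.5]
    - [0, 0, 0]
  rot:
    - [0, 0, 0]
    - [0, 0, 0]
    - [0, 0, 0]
  hand: [5, 5, 5]

```text
t: 12.57
tcp_pos: [0.5565, 0.3058, 0.1596]
tool_rot: [0.626, 0.779, 0.001, 0.002]
force: [-0.2, -0.4, -3.0]
finger_gap: 0.153
```

drive_tool:
  linear:
    - [0, 0, 3]
    - [0, 0, 2]
  rot:
    - [0, 0, 0]
    - [0, 0, 0]
  hand: [5, 5]

```text
t: 12.73
tcp_pos: [0.5569, 0.3063, 0.1588]
tool_rot: [0.626, 0.78, 0.001, 0.002]
force: [-3.3, -2.3, 9.9]
finger_gap: 0.15
```

Contact with the mat. Releasing.

drive_tool:
  linear:
    - [0, 0, 0]
    - [0, 0, 0]
    - [0, 0, 0]
    - [0, 0, 0]
    - [0, 0, 0]
    - [0, 0, 0]
    - [0, 0, 0]
    - [0, 0, 0]
  rot:
    - [0, 0, 0]
    - [0, 0, 0]
    - [0, 0, 0]
    - [0, 0, 0]
    - [0, 0, 0]
    - [0, 0, 0]
    - [0, 0, 0]
    - [0, 0, 0]
  hand: [20, 30, 40, 55, 70, 80, 80, 80]

```text
t: 13.4
tcp_pos: [0.5591, 0.3068, 0.1601]
tool_rot: [0.627, 0.779, 0.004, 0.004]
force: [0.5, 0.1, -1.1]
finger_gap: 0.935
```

drive_tool:
  linear:
    - [0, 0, -8]
    - [0, 0, -15]
    - [0, 0, -25]
    - [0, 0, -30]
    - [0, 0, -30]
    - [0, 0, -30]
    - [0, 0, -20]
    - [0, 0, 0]
    - [0, 0, 0]
  rot:
    - [0, 0, 0]
    - [0, 0, 0]
    - [0, 0, 0]
    - [0, 0, 0]
    - [0, 0, 0]
    - [0, 0, 0]
    - [0, 0, 0]
    - [0, 0, 0]
    - [0, 0, 0]
  hand: [80, 80, 80, 80, 80, 80, 80, 80, 80]

```text
t: 14.15
tcp_pos: [0.5563, 0.3061, 0.3266]
tool_rot: [0.627, 0.779, 0.002, 0.003]
force: [-0.6, 0.3, 0.4]
finger_gap: 0.939
```

```bash
python3 -c "
from h import *
a=cams.snapshot('scene')
for l,z in(('fruit_bin',.006),('carton_by_pan',0),('carton_bin',.004)):
  for d in cams.spot_point(l,'scene')[:3]: print(l,round(d['score'],2),np.round(onz('scene',d['at'],z),3))
hsv=cv2.cvtColor(a,cv2.COLOR_RGB2HSV);m=cv2.inRange(hsv,(5,150,60),(18,255,255));n,_,st,c=cv2.connectedComponentsWithStats(m)
for s,cc in zip(st[1:],c[1:]):
  if s[4]>15: print(cc.round(),onz('scene',cc,.032).round(3))
save('s7.png',cv2.resize(a[60:300,100:420],None,fx=2.5,fy=2.5))"
```

```text
fruit_bin 0.84 [0.559 0.302 0.006]
fruit_bin 0.73 [ 0.198 -0.397  0.006]
carton_by_pan 0.69 [ 0.668 -0.057  0.   ]
carton_by_pan 0.38 [0.369 0.024 0.   ]
carton_by_pan 0.27 [ 0.399 -0.052  0.   ]
carton_bin 0.7 [ 0.499 -0.395  0.004]
[249. 171.] [ 0.401 -0.048  0.032]
[282. 176.] [0.393 0.049 0.032]
[248. 214.] [ 0.541 -0.012  0.032]
```

View pics/s7.png

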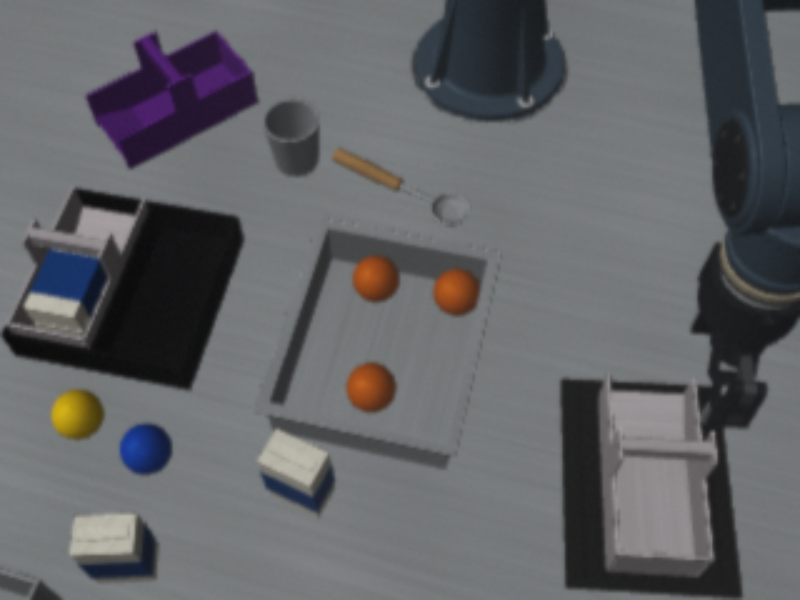

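The bin stands upright on the mat, the mandarins are at rest in the pan, and the gripper is clear.

```bash
python3 -c "
from h import *
order.sign_off()"
```

```text
the job is handed in; nothing more can be done
```

I lifted the fruit bin level out of the frame and tipped it low over the pan to about 41°, and all three mandarins rolled in. I then stood the empty bin on the mat, let go, backed off and handed the job in at about 14 s of the 64 s allowed.

- **Mandarins:** the last picture puts all three inside the pan, at about (0.40, -0.05), (0.39, 0.05) and (0.54, -0.01). They had not moved since the previous picture.
- **Bin:** it stands upright on the mat at about (0.559, 0.302), with the mat's centre near (0.555, 0.305). The wrist force read about 0 after I backed off.
- **Other things:** the carton behind the pan measured within about 6 mm of its starting position. The other bin measured 8 mm from the first estimate in the same camera. I read both as detector noise, well under the limits.

**Checks that disagreed:**
- During the pour the fruit detector missed mandarins hidden behind the arm and bin.
- The wrist force was noisy by about 1 N, so I confirmed the emptying by picture instead.
- When levelling the bin after the pour, the arm turned less than I asked. I corrected this on the way to the mat.

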